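# Shut the balance's draught shield and tare it

## Robot

A 6-joint arm with a two-finger parallel gripper is mounted at the origin on the work surface. World frame = base frame: x ahead of the robot, y to its left, z up, the work surface at z = 0. Lengths are in m, angles in rad, forces in N, time in s.
With the tool pointing down it reaches from about 0.25 to 0.725 m from the base axis. Payload 4 kg.
Tool frame: the origin (TCP) lies between the finger pads; the fingertips stand 8 mm ahead of it and the grasp point (between the pads) lies 11 mm behind it (r.tips_ahead is the distance from the TCP to the fingertips, in m); z points along the fingers, y is the direction in which the jaws open and shut (so a half turn about z gives the same grasp; the last joint's range is limited). The gripper opens to 85 mm and grips with 20 to 120 N. Pads are 22 mm wide; open, the fingers measure 114 mm over their backs; the gripper's body (76 mm by 85 mm) begins 54 mm behind the grasp point. The pads swing forward as they close: fully open they stand 13 mm farther back than shut.
Start: joints at [-1.216, 0.241, 0.005, 1.335, 0, 1.571], TCP at [0.174, -0.469, 0.239] pointing down, gripper open.
Joint ranges: [-2.72, 2.72], [-1.05, 1.87], [-1.09, 1.28], [-1.99, 2.15], [-1.42, 1.44], [-3.14, 3.14]. Speed limits (rad/s): [2.79, 2.79, 3.14, 3.14, 3.14, 3.14].

## Interface

Orientations are given as [roll, pitch, yaw] about the fixed x, y, z axes, in that order (R = Rz(yaw) Ry(pitch) Rx(roll)).
In Python, from station import r gives the robot as it stands. The module is installed in compiled form; this text tells all that it offers.
- The arm moves only by the tool servo_tool, never from a script. Its argument "steps" is a list that holds one entry, the list of rows, each a list of 7 numbers: the shift along the tool's x, y, z in mm, then the turn, a rotation vector about the tool's x, y, z in rad, then the gripper's target within -1 to 1 (fully open at 1, half-way at 0, shut at -1). In form: [[[dx, dy, dz, wx, wy, wz, gripper], ...]]. A call has 1 to 5 rows; each row shifts and turns the commanded pose from where the row before left it, along the tool's axes as they then stand; what a row does not reach is not made up. A row lasts 1/10 s, in which the tool goes at most 50 mm and 8.59 degrees, less where a joint would pass 70% of its speed; a pose out of reach is approached as far as the arm can. A call is refused whole if a number of a shift passes 50 or a number of a turn 0.15, either way. A call with a gripper value outside its range is refused whole. The fingers move at their own pace and stop on an object; "force" is the grip in N (left out, the last holds). Time passes only in rows, so rows that do not move let the fingers close. It gives the time, the measured TCP pose, the force and the opening at its end, in the units of the state.
- r.observe(): the state, without advancing time (a new reading comes with each control period).
- r.camera(name): name is "scene" or "top" or "wrist"; returns (picture, depth): 420x560x3 uint8, red, green, blue; 420x560 float32, m along the optical axis (not along the pixel's ray), 0 where there is no reading.
- r.calibration(name): a dict with "fx", "fy", "cx", "cy" (pixels), "R" (3x3) and "t" (3): a world point X has camera coordinates R X + t; the wrist camera has in their place "tool_from_camera" (4x4, takes a point from camera to tool coordinates, whose origin is the TCP and whose axes are the flange's). Camera axes: x right, y down, z forward; pixel columns grow to the right and rows downward; lengths in m; the calibration is good to about 2 mm. A picture is of the moment at which its call begins: read the wrist's pose just before it. calibration takes no time and is no camera call.
- r.close_job(): hands the job in, once; it reports no verdict.
Trained networks look in the newest picture that a camera, given by its name, has taken for a name from the list of things; names that differ only in an ending like _2 or _b are one class to them, and where a whole thing is asked for, a point or a joint stands for the part that bears it (a point fixed in the world has none). Each returns a list of dicts, best first, with "p" (0 to 1); they miss things now and then, are a little off and sometimes report something else, mostly with a low value. They report only what shows in the picture. A call takes as long as a camera call.
- r.find_in(camera, label): "rect" ([left, top, right, bottom] in pixels, round what is visible of it).
- r.cut_out(camera, label): "mask" (420x560 bool, what is visible of it) and "rect" ([left, top, right, bottom] in pixels, round what is visible of it).
- r.mark_of(camera, label): "centre" ([column, row] in pixels: a listed point, or the origin of a listed thing).
The state is a dict: "clock": time; "qpos": joint angles; "dq": joint speeds; "joint_torque": joint torques, N m; "position": TCP position; "ee_rot": TCP orientation; "ft_force": force on the tool from outside, world axes, zero at the start; "moment": the same for the moment, N m; "opening": opening from 0.0 (shut) to 1.0 (fully open).
Only numpy, scipy, OpenCV 4.12 (cv2) and the standard library are available. Lean on these libraries where they do the work, as an engineer would, in place of code of your own. Each camera call takes 0.05 s, during which the arm holds its last target.

## Task

The jeweller's balance on the bench has been left open with an empty weighing dish on its pan. With the fingertips, gently push the top panel and both side doors of its draught shield fully shut, then press the long bar-shaped tare key on the front deck all the way down and let it come up again. Pick nothing up, do not press the small round power key, and leave the dish and everything else on the bench where it is.

Things in the scene. Friction and masses are not known exactly. Their poses are not given: they have to be found in the camera images.
- balance: Jeweller's balance, fixed. Origin on the bench under its middle; x to its rear (away from robot), y to its left, z up. In this frame, mm: grey housing x -145..145, y +-100; key deck x -145..-85, top z 45; display wedge behind it; clear draught shield x -40..125, y +-88, top z 221; steel pan centre x 45 y 0, top z 86. The three panels slide along x and shut towards -x (the front).
- left_door (a joint): opening of the left (+y) clear side door, m: 0 = fully shut against its stop, up to 0.085 = slid back along the balance's +x, out past the rear of the shield. Slides with about 1.5 N of friction and stays where it is left.
- right_door (a joint): opening of the right (-y) clear side door, same meaning and friction
- top_panel (a joint): opening of the clear top panel, same meaning and friction
- left_tab (a point): Centre of the rear (+x) face of the left door's black finger tab; moves with the door. The tab, 10 (x) x 20 (y) x 48 (z) mm, stands out to +y from the front end of the door: it reaches 10 mm to either side and 24 mm up and down of this point, which is 183 above the bench and 10 out from the flat glass. Glass upper edge at 212. Push this face to -x to shut.
- right_tab (a point): centre of the rear (+x) face of the right door's finger tab, the mirror image of the left one: the tab stands out sideways to -y
- top_tab (a point): Centre of the rear (+x) face of the top panel's black finger tab; moves with the panel. The tab, 10 (x) x 60 (y) x 18 (z) mm, is an upright ridge on the front end of the panel: it reaches 9 mm up and down of this point, which is 229.5 above the bench. The flat clear panel behind it has its upper face at 220.5. Push this face to -x to shut.
- tare_top (a point): centre of the top face of the tare key: a white bar 16 (x) x 44 (y) mm on the front deck, left of the middle, its top 53 mm above the bench, 8 mm above the deck. It goes straight down and springs back.
- tare_key (a joint): how far the tare key is pressed, m: 0 = up, 0.004 = fully down (takes about 5 N)
- power_top (a point): centre of the top face of the power key, a white round button 16 mm across on the front deck, right of the middle, 90 mm to the right of the tare key, of the same height: not to be pressed
- power_key (a joint): how far the power key is pressed, m: 0 = up, 0.004 = fully down
- dish_mid (a point): centre (half-way up) of the small aluminium weighing dish, 56 mm across and 14 mm high, loose on the pan inside the shield
- weight: brass calibration weight with a knob, 30 mm across and 48 high, loose, left of the balance's front; origin under its centre
- jar: small clear jar with a metal cap, 64 mm across and 65 high, loose, beside the balance; origin under its centre
- ring_box: small blue ring box 55 x 55 x 43 mm, loose, beside the balance; origin under its centre
- tweezers: steel tweezers 130 mm long, 7 high, lying to the left of the balance; origin under their middle
- calliper: digital calliper 215 mm long, 14 high, lying to the right of the balance; origin under its middle
- pliers: pliers 140 mm long, 13 high, lying on the right of the bench; origin under their middle
- pencil: blue pencil 190 mm long, 7 thick, lying on the sheet of paper on the left; origin under its middle

How it is judged:
By the outcome, as a careful person would: the job done as asked, in the order asked, and still so for the second after the job is handed in, with the robot touching nothing.
It also fails if it takes over 51 s, if anything falls off the work surface, if the arm or the gripper's body presses on something with over 40 N, if the wrist force passes 120 N, or if a joint passes its speed limit or range.

## Working session

There is one attempt and no reset: what is moved stays moved. The work goes in short steps, Python scripts to look and compute and a tool call to move; the robot and the scene stay as the last step left them, time stands still between calls to the robot, and variables do not carry over. Pictures are saved under pics/ and viewed, and the job is handed in when it is done.

Besides the shell and the picture viewer there is one more tool, called after "Call:" as name([rows], argument=value, ...), one row to a line, values as JSON. servo_tool: Moves the arm, as the interface text tells. Its arguments: {"type":"object","properties":{"steps":{"type":"array","items":{"type":"array","items":{"type":"array","items":{"type":"number"}}}},"force":{"type":"number"}},"required":["steps"]}

```bash
mkdir -p pics; cat > h.py <<'E'
from station import r
import numpy as np, cv2
def snap(c,n):
    im,d=r.camera(c); cv2.imwrite(f'pics/{n}.png',im[:,:,::-1]); np.save(f'pics/{n}.npy',d); return im,d
def ray(c,px):
    k=r.calibration(c)
    v=np.array([(px[0]-k['cx'])/k['fx'],(px[1]-k['cy'])/k['fy'],1.0])
    if c=='wrist': raise Exception
    R=np.array(k['R']);t=np.array(k['t'])
    return -R.T@t, R.T@v
def atz(c,px,z):
    o,d=ray(c,px); s=(z-o[2])/d[2]; return o+s*d
def tri(a,b):
    # least squares intersection
    A=np.zeros((3,3));B=np.zeros(3);rs=[]
    for o,d in (a,b):
        d=d/np.linalg.norm(d);P=np.eye(3)-np.outer(d,d);A+=P;B+=P@o
    x=np.linalg.solve(A,B)
    return x,[np.linalg.norm((np.eye(3)-np.outer(d,d)/(d@d))@(x-o)) for o,d in (a,b)]
def proj(c,X):
    k=r.calibration(c);p=np.array(k['R'])@X+np.array(k['t']);return [k['fx']*p[0]/p[2]+k['cx'],k['fy']*p[1]/p[2]+k['cy']]
E
python3 - <<'E'
from h import *
np.set_printoptions(precision=4,suppress=True)
for c in ('scene','top'):
    snap(c,c+'0')
    o,_=ray(c,(280,210)); print(c,o)
Z={'left_tab':.183,'right_tab':.183,'top_tab':.2295,'tare_top':.053,'power_top':.053,'dish_mid':.093,'weight':0,'jar':0,'balance':0}
for l,z in Z.items():
  got={}
  for c in ('scene','top'):
    m=r.mark_of(c,l)
    for q in m[:2]: print(l,c,round(q['p'],2),np.round(q['centre'],1),atz(c,q['centre'],z))
    if m: got[c]=ray(c,m[0]['centre'])
  if len(got)==2: print('  tri',*tri(got['scene'],got['top']))
print(r.observe())
E
```

```text
scene [0.4844 0.4665 1.2695]
top [ 0.3247 -0.0228  1.5621]
left_tab scene 0.77 [250.7 250.4] [0.5723 0.1068 0.183 ]
left_tab top 0.66 [228.7 188.2] [0.5859 0.1033 0.183 ]
  tri [0.579  0.1049 0.1834] [np.float64(0.00695006999252295), np.float64(0.006950069992522882)]
right_tab scene 0.69 [260.1 181.1] [ 0.5655 -0.0906  0.183 ]
right_tab top 0.66 [293.9 194.9] [ 0.5623 -0.0936  0.183 ]
right_tab top 0.52 [258.8 208.4] [0.5227 0.0131 0.183 ]
  tri [ 0.5649 -0.0942  0.1753] [np.float64(0.0012161877900482762), np.float64(0.0012161877900482448)]
top_tab scene 0.94 [252.6 205.2] [0.575  0.0026 0.2295]
top_tab top 0.89 [259.7 190.1] [0.5701 0.0086 0.2295]
  tri [0.5713 0.0078 0.2391] [np.float64(0.0029663146591365603), np.float64(0.002966314659136506)]
tare_top scene 0.51 [302.1 247.5] [0.4384 0.0447 0.053 ]
tare_top top 0.45 [250.1 240.4] [0.4363 0.0462 0.053 ]
  tri [0.4373 0.0458 0.0549] [np.float64(0.0011798962617557934), np.float64(0.001179896261755756)]
dish_mid top 0.29 [313.  180.3] [ 0.6248 -0.1611  0.093 ]
dish_mid top 0.28 [258.7 189.1] [0.5985 0.0149 0.093 ]
weight scene 0.56 [2
[... 461 characters left out ...]
.float64(0.04008315600925358)]
balance scene 0.85 [259.4 238.7] [0.5647 0.0079 0.    ]
balance top 0.87 [261.2 206.4] [0.5558 0.0096 0.    ]
  tri [ 0.5604  0.0086 -0.0013] [np.float64(0.004469144023278153), np.float64(0.004469144023278264)]
{'clock': 1.0, 'qpos': array([-1.216 ,  0.2406,  0.005 ,  1.3352,  0.    ,  1.5708]), 'dq': array([-0.0001, -0.0013,  0.0011,  0.0028, -0.0003,  0.0018]), 'joint_torque': array([  0.0003, -37.2217,  25.2696,   0.0012,   0.    ,   0.    ]), 'position': array([ 0.1737, -0.4688,  0.2393]), 'ee_rot': array([-3.1416, -0.    ,  0.3548]), 'ft_force': array([-0.4685,  0.1751,  0.7736]), 'moment': array([-0.0673,  0.0332, -0.0408]), 'opening': 0.9975127542429553}
```

```bash
python3 - <<'E'
import cv2
a=cv2.imread('pics/scene0.png');b=cv2.imread('pics/top0.png')
cv2.imwrite('pics/s1.png',cv2.resize(a[140:340,170:400],None,fx=3.4,fy=3,interpolation=cv2.INTER_CUBIC)[:600,:800])
cv2.imwrite('pics/t1.png',cv2.resize(b[130:280,170:370],None,fx=4,fy=4,interpolation=cv2.INTER_CUBIC))
E
```

```text
(no output)
```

View pics/s1.png

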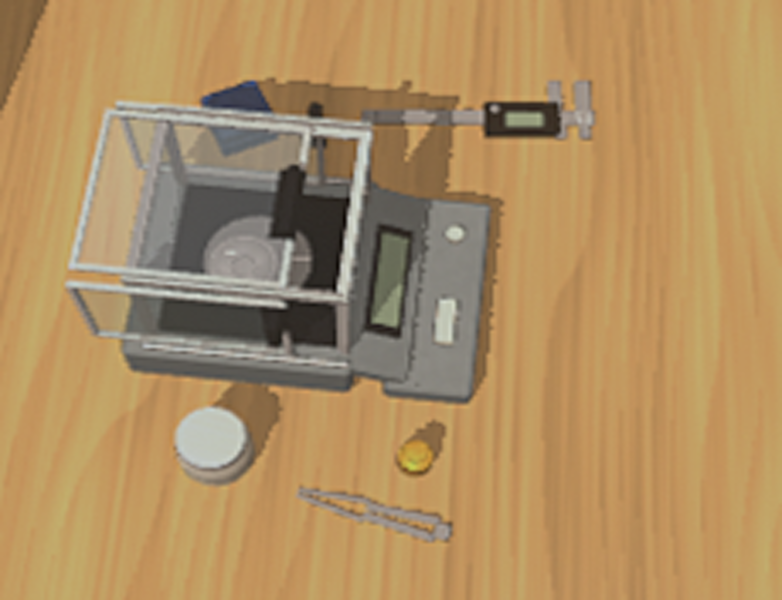

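View pics/t1.png

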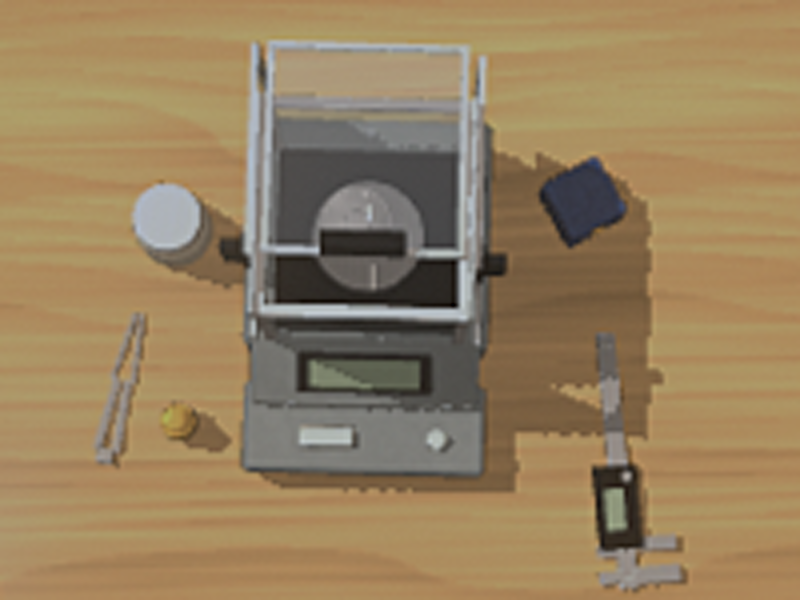

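View pics/top0.png

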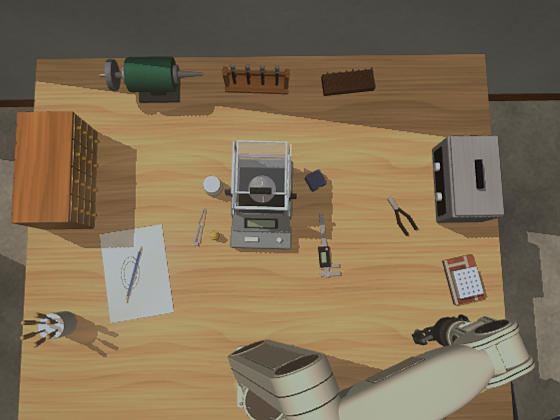

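Scene view: tabs show clearly (left ~(250,250), right ~(260,181), top ~(253,205)). The balance is almost square to the world and everything else is clear of the panels. I'll raise the arm and look closer with the wrist camera.

Call:
servo_tool([
  [[0,0,-40,0,0,0.118,-1],[0,0,-40,0,0,0.118,-1],[0,0,-40,0,0,0.119,-1],[0,0,-40,0,0,0,-1],[20,-45,-20,0,0,0,-1]],
], force=20)

```text
clock: 1.5
position: [0.1922, -0.4302, 0.4201]
ee_rot: [3.137, -0.001, -0.005]
ft_force: [1.8, -0.1, -0.1]
opening: 0.145
```

Call:
servo_tool([
  [[30,-45,0,0,0,0,-1],[30,-45,0,0,0,0,-1],[30,-45,0,0,0,0,-1],[30,-45,0,0,0,0,-1],[30,-45,0,0,0,0,-1]],
])

```text
clock: 2.0
position: [0.3318, -0.2168, 0.4184]
ee_rot: [3.141, -0.001, -0.001]
ft_force: [-0.1, -0.0, -0.1]
opening: 0.001
```

Call:
servo_tool([
  [[30,-45,0,0,0,0,-1],[30,-45,0,0,0,0,-1],[30,-45,0,0,0,0,-1],[20,-45,0,0,0,0,-1],[0,0,0,0,0,0,-1]],
])

```text
clock: 2.5
position: [0.4363, -0.0437, 0.4173]
ee_rot: [-3.14, 0.001, 0.009]
ft_force: [0.5, -0.3, -0.8]
opening: -0.003
```

```bash
cat >> h.py <<'E'
from scipy.spatial.transform import Rotation as Ro
def wray(px,o):
    k=r.calibration('wrist');T=np.array(k['tool_from_camera'])
    R=Ro.from_euler('xyz',o['ee_rot']).as_matrix();p=np.array(o['position'])
    v=np.array([(px[0]-k['cx'])/k['fx'],(px[1]-k['cy'])/k['fy'],1.0])
    return p+R@T[:3,3], R@(T[:3,:3]@v)
def watz(px,o,z):
    c,d=wray(px,o); return c+(z-c[2])/d[2]*d
E
python3 - <<'E'
from h import *
np.set_printoptions(precision=4,suppress=True)
o=r.observe();print(o['clock'],o['position'],o['ee_rot'],o['qpos'],o['opening'])
snap('wrist','w0')
for l,z in {'left_tab':.183,'right_tab':.183,'top_tab':.2295,'tare_top':.053,'power_top':.053,'balance':0}.items():
    for q in r.mark_of('wrist',l)[:2]: print(l,round(q['p'],2),np.round(q['centre'],1),watz(q['centre'],o,z))
for n,p in {'FL':(230.5,247.5),'FR':(290.5,248.25)}.items(): print(n,atz('top',p,.045))
E
```

```text
2.5 [ 0.4363 -0.0437  0.4173] [-3.1397  0.0006  0.0091] [-0.1011  0.1144  0.3087  1.7659  0.0019  3.0313] -0.002565064358458326
left_tab 0.9 [119.2  17. ] [0.5795 0.1067 0.183 ]
right_tab 0.66 [332.9  36.2] [ 0.5656 -0.0895  0.183 ]
top_tab 0.74 [222.8  13.6] [0.5752 0.0049 0.2295]
top_tab 0.57 [287.9 147.5] [ 0.4695 -0.0487  0.2295]
tare_top 0.9 [220.7 145.4] [0.4438 0.0408 0.053 ]
tare_top 0.67 [332.3  38.1] [ 0.5797 -0.1053  0.053 ]
power_top 0.46 [284.4 148.5] [ 0.4405 -0.047   0.053 ]
balance 0.56 [245.4  61.2] [0.555  0.0096 0.    ]
balance 0.23 [107.2 102.9] [0.4961 0.214  0.    ]
FL [0.4147 0.1109 0.045 ]
FR [ 0.4089 -0.0856  0.045 ]
```

View pics/w0.png

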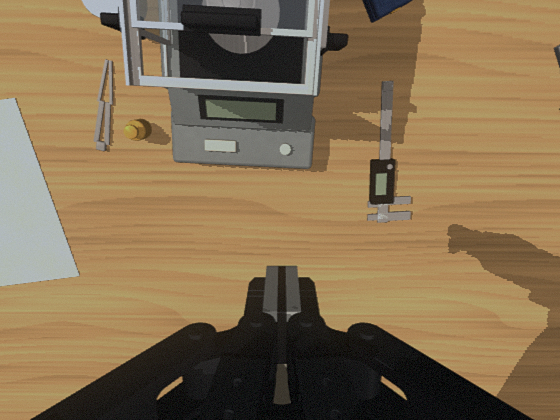

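Wrist view: top tab ~(220,18), side tabs at (115,18) and (335,40), tare (220,146), power (285,149). The balance is turned by about -0.034 rad. Joint 6 is near its limit, so I'll turn half a turn the other way.

Call:
servo_tool([
  [[0,0,0,0,0,-0.149,-1],[0,0,0,0,0,-0.149,-1],[0,0,0,0,0,-0.149,-1],[0,0,0,0,0,-0.149,-1],[0,0,0,0,0,-0.149,-1]],
])

```text
clock: 3.35
position: [0.4341, -0.0502, 0.4184]
ee_rot: [3.141, -0.0, 0.748]
ft_force: [0.9, 0.1, -0.5]
opening: 0.001
```

Call:
servo_tool([
  [[0,0,0,0,0,-0.149,-1],[0,0,0,0,0,-0.149,-1],[0,0,0,0,0,-0.149,-1],[0,0,0,0,0,-0.149,-1],[0,0,0,0,0,-0.149,-1]],
])

```text
clock: 3.85
position: [0.4341, -0.0501, 0.4184]
ee_rot: [3.141, 0.0, 1.493]
ft_force: [-0.3, 0.4, 0.0]
opening: 0.0
```

Call:
servo_tool([
  [[0,0,0,0,0,-0.149,-1],[0,0,0,0,0,-0.149,-1],[0,0,0,0,0,-0.149,-1],[0,0,0,0,0,-0.149,-1],[0,0,0,0,0,-0.149,-1]],
])

```text
clock: 4.35
position: [0.4341, -0.0501, 0.4184]
ee_rot: [3.141, 0.0, 2.238]
ft_force: [-0.4, -0.2, -0.2]
opening: 0.0
```

Call:
servo_tool([
  [[0,0,0,0,0,-0.149,-1],[0,0,0,0,0,-0.149,-1],[0,0,0,0,0,-0.149,-1],[0,0,0,0,0,-0.149,-1],[0,0,0,0,0,-0.115,-1]],
])

```text
clock: 4.85
position: [0.4341, -0.0502, 0.4184]
ee_rot: [-3.142, 0.001, 2.948]
ft_force: [-0.4, -0.1, -0.3]
opening: -0.005
```

```bash
cat >> h.py <<'E'
def rel(X):
    o=r.observe();R=Ro.from_euler('xyz',o['ee_rot']).as_matrix()
    print(round(o['clock'],2),o['position'],o['ee_rot'],'j6',o['qpos'][5]);print('tool mm',1000*R.T@(np.array(X)-o['position']))
E
python3 - <<'E'
from h import *
np.set_printoptions(precision=4,suppress=True)
rel([.600,.006,.30])
E
```

```text
4.85 [ 0.4341 -0.0502  0.4184] [-3.1416  0.0005  2.9481] j6 0.07851140051450704
tool mm [-151.9901   87.0167  118.4737]
```

Call:
servo_tool([
  [[0,0,0,0,0,-0.08,-1],[0,0,0,0,0,-0.08,-1],[-40,15,0,0,0,0,-1],[-40,15,0,0,0,0,-1],[-40,15,10,0,0,0,-1]],
])

```text
clock: 5.35
position: [0.5572, -0.0095, 0.4101]
ee_rot: [-3.142, 0.004, 3.102]
ft_force: [-0.8, -0.5, 0.5]
opening: 0.0
```

Call:
servo_tool([
  [[-44,16,20,0,0,0,-1],[0,0,40,0,0,0,-1],[0,0,40,0,0,0,-1],[0,0,0,0,0,0,-1],[0,0,0,0,0,0,-1]],
])

```text
clock: 5.85
position: [0.5993, 0.0048, 0.309]
ee_rot: [-3.142, -0.001, 3.104]
ft_force: [0.7, 0.4, 1.4]
opening: -0.004
```

```bash
python3 - <<'E'
from h import *
np.set_printoptions(precision=4,suppress=True)
rel([.600,.006,.2345])
im,d=snap('top','t2');im2,_=snap('scene','s2')
for l,z in {'left_tab':.183,'right_tab':.183,'top_tab':.2295}.items():
  for c in('top','scene'):
    for q in r.mark_of(c,l)[:1]: print(l,c,round(q['p'],2),np.round(q['centre'],1),atz(c,q['centre'],z))
a=cv2.resize(im[120:270,190:340],None,fx=2.6,fy=4,interpolation=cv2.INTER_CUBIC);b=cv2.resize(im2[140:290,190:340],None,fx=2.6,fy=4,interpolation=cv2.INTER_CUBIC)
cv2.imwrite('pics/c2.png',np.hstack([a,b])[:,:,::-1])
E
```

```text
5.85 [0.5993 0.0048 0.309 ] [-3.1415 -0.0011  3.1037] j6 0.04581110258929293
tool mm [-0.7018  1.2745 74.5234]
left_tab top 0.51 [229.9 191.1] [0.577  0.0998 0.183 ]
left_tab scene 0.7 [247.4 250.6] [0.5805 0.108  0.183 ]
right_tab top 0.45 [295.  193.7] [ 0.5659 -0.097   0.183 ]
top_tab top 0.38 [399.2 212.7] [ 0.4969 -0.3973  0.2295]
top_tab scene 0.67 [252.3 204.8] [0.5759 0.0016 0.2295]
```

View pics/c2.png

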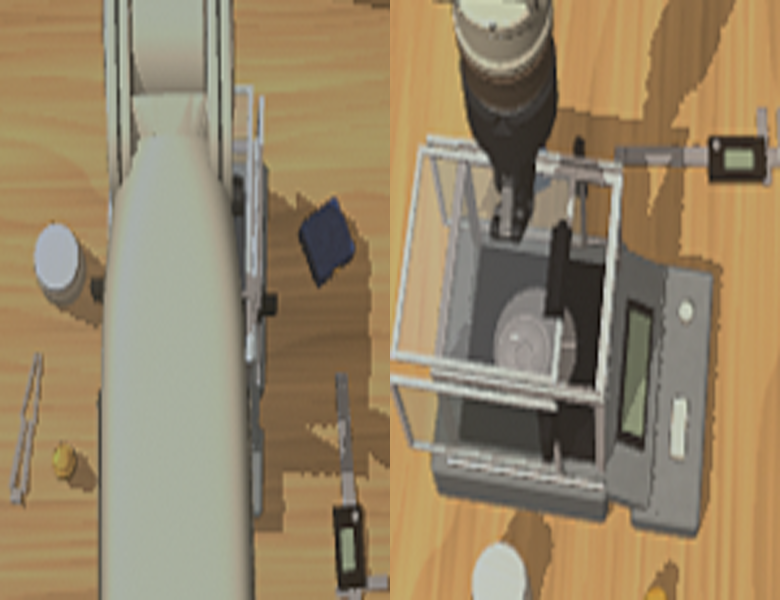

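The fingertips are behind the top tab and above the panel. I'll go 6 mm further back and lower.

Call:
servo_tool([
  [[-6,1,20,0,0,0,-1],[0,0,25,0,0,0,-1],[0,0,20,0,0,0,-1],[0,0,9,0,0,0,-1],[0,0,0,0,0,0,-1]],
])

```text
clock: 6.75
position: [0.6051, 0.0069, 0.2334]
ee_rot: [-3.141, -0.003, 3.106]
ft_force: [-0.1, 0.5, 0.2]
opening: 0.003
```

Call:
servo_tool([
  [[6,0,0,0,0,0,-1],[6,0,0,0,0,0,-1],[6,0,0,0,0,0,-1],[0,0,0,0,0,0,-1]],
])

```text
clock: 7.15
position: [0.5872, 0.0076, 0.2357]
ee_rot: [3.142, 0.001, 3.106]
ft_force: [-0.3, 0.2, -0.5]
opening: -0.003
```

Call:
servo_tool([
  [[5,0,1,0,0,0,-1],[5,0,0,0,0,0,-1],[5,0,0,0,0,0,-1],[5,0,0,0,0,0,-1],[5,0,0,0,0,0,-1]],
])

```text
clock: 7.65
position: [0.5626, 0.0085, 0.2336]
ee_rot: [3.141, 0.001, 3.106]
ft_force: [2.0, 0.7, 1.8]
opening: 0.002
```

Call:
servo_tool([
  [[5,0,0,0,0,0,-1],[4,0,0,0,0,0,-1],[4,0,0,0,0,0,-1]],
])

```text
clock: 7.95
position: [0.5495, 0.0089, 0.2335]
ee_rot: [3.141, 0.0, 3.106]
ft_force: [1.5, 1.3, 1.2]
opening: 0.004
```

Call:
servo_tool([
  [[2,0,0,0,0,0,-1],[2,0,0,0,0,0,-1]],
])

```text
clock: 8.15
position: [0.5457, 0.0091, 0.2335]
ee_rot: [3.141, -0.0, 3.106]
ft_force: [1.7, 0.7, 1.3]
opening: -0.0
```

Call:
servo_tool([
  [[2,0,0,0,0,0,-1],[2,0,0,0,0,0,-1]],
])

```text
clock: 8.35
position: [0.5424, 0.0092, 0.2335]
ee_rot: [3.142, 0.001, 3.106]
ft_force: [6.8, 0.5, -2.9]
opening: -0.002
```

Call:
servo_tool([
  [[2,0,0,0,0,0,-1],[1,0,0,0,0,0,-1]],
])

```text
clock: 8.55
position: [0.5423, 0.0092, 0.2336]
ee_rot: [3.142, 0.007, 3.106]
ft_force: [12.8, 0.8, -5.3]
opening: 0.001
```

Call:
servo_tool([
  [[1,0,0,0,0,0,-1],[1,0,0,0,0,0,-1]],
])

```text
clock: 8.75
position: [0.5422, 0.0092, 0.2337]
ee_rot: [3.142, 0.011, 3.106]
ft_force: [17.7, 0.2, -8.5]
opening: -0.003
```

The top panel stalled at its stop, with contact force rising from 1.7 to 18 N and no movement. I'll back off and go to the left door.

Call:
servo_tool([
  [[-14,0,0,0,0,0,-1],[0,0,-20,0,0,0,-1],[0,0,-40,0,0,0,-1],[-25,30,0,0,0,0,-1],[-25,40,0,0,0,0,-1]],
])

```text
clock: 9.25
position: [0.6038, 0.0757, 0.2955]
ee_rot: [-3.141, 0.002, 3.102]
ft_force: [0.7, -0.8, 0.2]
opening: -0.003
```

Call:
servo_tool([
  [[0,39,0,0,0,0,-1],[0,0,0,0,0,0,-1],[0,0,0,0,0,0,-1]],
])

```text
clock: 9.55
position: [0.6039, 0.1166, 0.2924]
ee_rot: [-3.14, -0.003, 3.108]
ft_force: [-0.4, -0.1, 0.3]
opening: -0.003
```

```bash
python3 - <<'E'
from h import *
np.set_printoptions(precision=4,suppress=True)
rel([.606,.117,.188])
im,d=snap('top','t3');im2,_=snap('scene','s3')
for l,z in {'left_tab':.183,'right_tab':.183,'top_tab':.2295}.items():
  for c in('top','scene'):
    for q in r.mark_of(c,l)[:1]: print(l,c,round(q['p'],2),np.round(q['centre'],1),atz(c,q['centre'],z))
a=cv2.resize(im[120:270,190:340],None,fx=2.6,fy=4,interpolation=cv2.INTER_CUBIC);b=cv2.resize(im2[140:290,190:340],None,fx=2.6,fy=4,interpolation=cv2.INTER_CUBIC)
cv2.imwrite('pics/c3.png',np.hstack([a,b])[:,:,::-1])
E
```

```text
9.55 [0.6039 0.1166 0.2924] [-3.1402 -0.0028  3.1078] j6 0.22482368001627887
tool mm [ -2.3382   0.6594 104.3645]
left_tab scene 0.59 [248.1 249.8] [0.579  0.1057 0.183 ]
right_tab top 0.7 [248.4 238.4] [0.4328 0.0452 0.183 ]
top_tab top 0.89 [259.5 205.6] [0.5243 0.0097 0.2295]
top_tab scene 0.56 [270.5 204.5] [ 0.5301 -0.0026  0.2295]
```

View pics/c3.png

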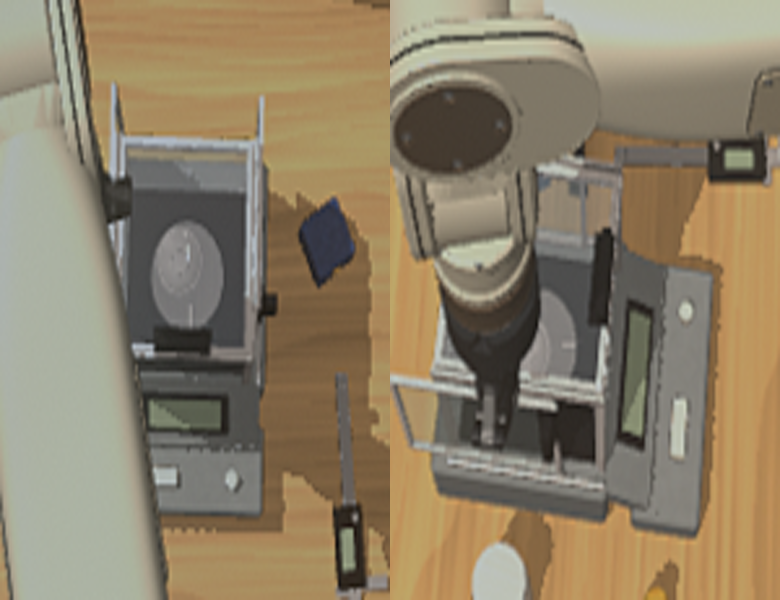

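The top panel is shut: its tab is at the front frame in both views. Next I'll lower behind the left tab.

Call:
servo_tool([
  [[-4,1,20,0,0,0,-1],[0,0,30,0,0,0,-1],[0,0,20,0,0,0,-1],[0,0,10,0,0,0,-1],[0,0,0,0,0,0,-1]],
])

```text
clock: 10.45
position: [0.6078, 0.1163, 0.212]
ee_rot: [-3.141, -0.003, 3.105]
ft_force: [-0.4, 0.8, -0.3]
opening: 0.001
```

Call:
servo_tool([
  [[0,0,10,0,0,0,-1],[0,0,14,0,0,0,-1],[0,0,0,0,0,0,-1]],
])

```text
clock: 10.75
position: [0.6082, 0.1166, 0.1885]
ee_rot: [-3.141, -0.002, 3.106]
ft_force: [-0.2, 0.1, -0.3]
opening: -0.0
```

```bash
python3 - <<'E'
from h import *
np.set_printoptions(precision=4,suppress=True)
rel([.606,.117,.188])
im2,_=snap('scene','s4')
cv2.imwrite('pics/c4.png',cv2.resize(im2[160:300,190:340],None,fx=4,fy=4,interpolation=cv2.INTER_CUBIC)[:,:,::-1])
E
```

```text
10.75 [0.6082 0.1166 0.1885] [-3.1412 -0.0016  3.1057] j6 0.2253985414480761
tool mm [2.225  0.2716 0.4938]
```

View pics/c4.png

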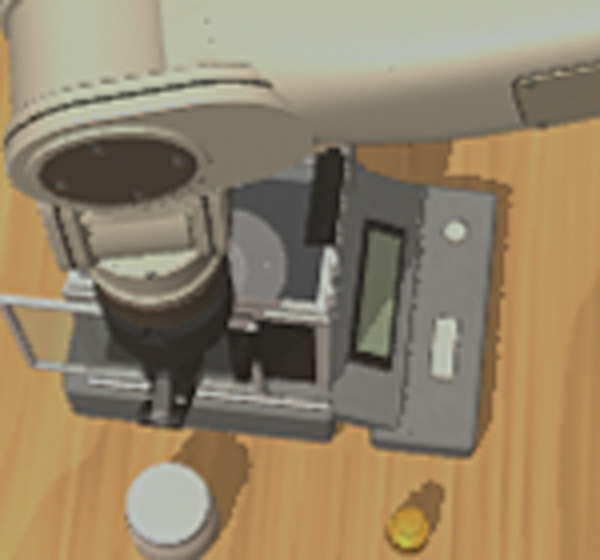

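The fingers are outside the glass and behind the tab (tab ~(252,250) px, tip ~(231,263) px in the full picture). Now I'll push.

Call:
servo_tool([
  [[6,0,0,0,0,0,-1],[6,0,0,0,0,0,-1],[5,0,0,0,0,0,-1],[5,0,0,0,0,0,-1]],
])

```text
clock: 11.2
position: [0.5869, 0.1177, 0.1903]
ee_rot: [3.141, 0.002, 3.106]
ft_force: [2.4, -0.1, -0.3]
opening: 0.0
```

Call:
servo_tool([
  [[5,0,0,0,0,0,-1],[5,0,0,0,0,0,-1],[5,0,0,0,0,0,-1],[5,0,0,0,0,0,-1]],
])

```text
clock: 11.6
position: [0.5665, 0.1184, 0.1897]
ee_rot: [3.141, 0.001, 3.106]
ft_force: [2.1, 0.3, 2.1]
opening: 0.002
```

Call:
servo_tool([
  [[4,0,0,0,0,0,-1],[4,0,0,0,0,0,-1],[4,0,0,0,0,0,-1]],
])

```text
clock: 11.9
position: [0.5545, 0.1188, 0.1895]
ee_rot: [3.142, 0.0, 3.106]
ft_force: [1.5, 0.8, 1.4]
opening: -0.001
```

Call:
servo_tool([
  [[3,0,0,0,0,0,-1],[3,0,0,0,0,0,-1]],
])

```text
clock: 12.1
position: [0.5485, 0.1191, 0.1895]
ee_rot: [3.141, 0.0, 3.106]
ft_force: [2.0, 1.0, 1.5]
opening: 0.002
```

Call:
servo_tool([
  [[2,0,0,0,0,0,-1],[2,0,0,0,0,0,-1]],
])

```text
clock: 12.3
position: [0.5469, 0.1191, 0.1896]
ee_rot: [-3.142, 0.005, 3.106]
ft_force: [10.1, 0.0, -4.1]
opening: 0.0
```

Call:
servo_tool([
  [[2,0,0,0,0,0,-1],[1,0,0,0,0,0,-1]],
])

```text
clock: 12.5
position: [0.5467, 0.1191, 0.1898]
ee_rot: [-3.142, 0.01, 3.105]
ft_force: [17.3, -0.9, -7.6]
opening: 0.0
```

The left door is at its stop (same balance-frame x as the top panel, within 1 mm). Now the right door.

Call:
servo_tool([
  [[-16,0,0,0,0,0,-1],[-10,0,-20,0,0,0,-1],[0,0,-45,0,0,0,-1],[0,0,-35,0,0,0,-1],[-9,-30,0,0,0,0,-1]],
])

```text
clock: 13.0
position: [0.5769, 0.0907, 0.295]
ee_rot: [3.139, 0.008, 3.111]
ft_force: [1.5, -0.1, 1.0]
opening: -0.001
```

Call:
servo_tool([
  [[-9,-45,0,0,0,0,-1],[-9,-45,0,0,0,0,-1],[0,-45,0,0,0,0,-1],[0,-45,0,0,0,0,-1],[0,-12,0,0,0,0,-1]],
])

```text
clock: 13.5
position: [0.5854, -0.1088, 0.2885]
ee_rot: [-3.141, -0.003, 3.1]
ft_force: [0.6, -0.2, -0.6]
opening: 0.001
```

Call:
servo_tool([
  [[0,0,0,0,0,0,-1],[0,0,0,0,0,0,-1]],
])

```text
clock: 13.7
position: [0.5864, -0.1037, 0.289]
ee_rot: [3.141, -0.001, 3.106]
ft_force: [0.2, 0.7, -0.2]
opening: -0.003
```

```bash
python3 - <<'E'
from h import *
np.set_printoptions(precision=4,suppress=True)
rel([.593,-.105,.189])
im,d=snap('top','t5');im2,_=snap('scene','s5')
for l,z in {'left_tab':.183,'right_tab':.183,'top_tab':.2295}.items():
  for c in('top','scene'):
    for q in r.mark_of(c,l)[:1]: print(l,c,round(q['p'],2),np.round(q['centre'],1),atz(c,q['centre'],z))
a=cv2.resize(im[120:270,190:340],None,fx=2.6,fy=4,interpolation=cv2.INTER_CUBIC);b=cv2.resize(im2[140:290,190:340],None,fx=2.6,fy=4,interpolation=cv2.INTER_CUBIC)
cv2.imwrite('pics/c5.png',np.hstack([a,b])[:,:,::-1])
E
```

```text
13.7 [ 0.5864 -0.1037  0.289 ] [ 3.1406 -0.0014  3.1059] j6 -0.13983812325545308
tool mm [ -6.7703  -1.1333 100.0268]
left_tab top 0.56 [230.8 205.3] [0.5335 0.0972 0.183 ]
left_tab scene 0.77 [266.9 253.3] [0.5309 0.1116 0.183 ]
right_tab scene 0.73 [261.1 178.7] [ 0.5634 -0.0981  0.183 ]
top_tab top 0.89 [260.  204.5] [0.5275 0.0082 0.2295]
top_tab scene 0.9 [268.5 205. ] [ 0.5351 -0.0008  0.2295]
```

View pics/c5.png

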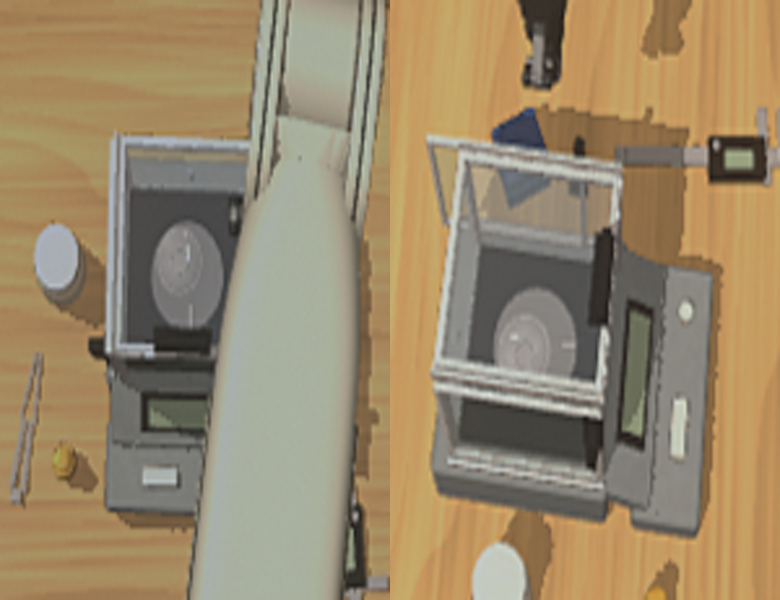

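The left door is flush and the dish hasn't moved. I'll lower behind the right tab.

Call:
servo_tool([
  [[-8,-2,20,0,0,0,-1],[0,0,30,0,0,0,-1],[0,0,16,0,0,0,-1],[0,0,10,0,0,0,-1],[0,0,0,0,0,0,-1]],
])

```text
clock: 14.6
position: [0.5939, -0.1065, 0.212]
ee_rot: [3.141, -0.003, 3.106]
ft_force: [0.7, 0.4, -0.1]
opening: 0.001
```

Call:
servo_tool([
  [[0,0,10,0,0,0,-1],[0,0,14,0,0,0,-1],[0,0,0,0,0,0,-1]],
])

```text
clock: 14.9
position: [0.5941, -0.1067, 0.1883]
ee_rot: [3.141, -0.002, 3.106]
ft_force: [-0.2, 0.3, -0.5]
opening: -0.0
```

Call:
servo_tool([
  [[6,0,0,0,0,0,-1],[6,0,0,0,0,0,-1],[5,0,0,0,0,0,-1],[5,0,0,0,0,0,-1]],
])

```text
clock: 15.3
position: [0.5729, -0.1061, 0.1904]
ee_rot: [-3.141, 0.002, 3.106]
ft_force: [2.3, 0.1, 0.6]
opening: -0.0
```

Contact made, with 2.3 N sliding force.

Call:
servo_tool([
  [[5,0,0,0,0,0,-1],[5,0,0,0,0,0,-1],[5,0,0,0,0,0,-1],[5,0,0,0,0,0,-1]],
])

```text
clock: 15.7
position: [0.5526, -0.1053, 0.1898]
ee_rot: [-3.142, 0.001, 3.106]
ft_force: [1.2, 0.4, 0.5]
opening: 0.002
```

Call:
servo_tool([
  [[4,0,0,0,0,0,-1],[4,0,0,0,0,0,-1]],
])

```text
clock: 15.9
position: [0.5445, -0.105, 0.1895]
ee_rot: [3.142, 0.0, 3.106]
ft_force: [1.1, -0.3, 1.4]
opening: 0.001
```

Call:
servo_tool([
  [[3,0,0,0,0,0,-1],[2,0,0,0,0,0,-1]],
])

```text
clock: 16.1
position: [0.5394, -0.1048, 0.1894]
ee_rot: [3.141, -0.0, 3.106]
ft_force: [1.7, 0.3, 0.6]
opening: 0.002
```

Call:
servo_tool([
  [[2,0,0,0,0,0,-1],[2,0,0,0,0,0,-1]],
])

```text
clock: 16.3
position: [0.5374, -0.1047, 0.1897]
ee_rot: [3.141, 0.004, 3.106]
ft_force: [9.1, 0.0, -2.3]
opening: 0.003
```

Call:
servo_tool([
  [[2,0,0,0,0,0,-1],[1,0,0,0,0,0,-1]],
])

```text
clock: 16.5
position: [0.5372, -0.1047, 0.1899]
ee_rot: [3.141, 0.009, 3.106]
ft_force: [15.6, 0.9, -6.5]
opening: 0.001
```

Call:
servo_tool([
  [[-14,0,0,0,0,0,-1],[-10,0,-20,0,0,0,-1],[0,0,-45,0,0,0,-1],[0,0,-45,0,0,0,-1],[0,0,0,0,0,0,-1]],
])

```text
clock: 17.0
position: [0.5589, -0.1061, 0.306]
ee_rot: [-3.14, 0.01, 3.106]
ft_force: [0.7, -0.3, 0.1]
opening: -0.0
```

```bash
python3 - <<'E'
from h import *
np.set_printoptions(precision=4,suppress=True)
rel([.440,.046,.30])
im,d=snap('top','t6');im2,_=snap('scene','s6')
for l,z in {'left_tab':.183,'right_tab':.183,'top_tab':.2295,'tare_top':.053,'power_top':.053}.items():
  for c in('top','scene'):
    for q in r.mark_of(c,l)[:1]: print(l,c,round(q['p'],2),np.round(q['centre'],1),atz(c,q['centre'],z))
a=cv2.resize(im[120:270,190:340],None,fx=2.6,fy=4,interpolation=cv2.INTER_CUBIC);b=cv2.resize(im2[140:290,190:340],None,fx=2.6,fy=4,interpolation=cv2.INTER_CUBIC)
cv2.imwrite('pics/c6.png',np.hstack([a,b])[:,:,::-1])
E
```

```text
17.0 [ 0.5589 -0.1061  0.306 ] [-3.1395  0.0103  3.1057] j6 -0.15144360060089274
tool mm [124.2993 147.7235   4.4187]
left_tab top 0.71 [212.8 232.3] [0.4528 0.1514 0.183 ]
right_tab scene 0.57 [273.7 181.2] [ 0.5288 -0.093   0.183 ]
top_tab top 0.63 [258.7 204.2] [0.5284 0.012  0.2295]
top_tab scene 0.63 [270.2 203.8] [ 0.531  -0.0044  0.2295]
tare_top top 0.45 [248.8 241.1] [0.4341 0.0504 0.053 ]
tare_top scene 0.63 [281.8 111.2] [ 0.5267 -0.4169  0.053 ]
power_top top 0.72 [213.2 234.8] [0.4566 0.1665 0.053 ]
power_top scene 0.55 [305.4 214.9] [ 0.4336 -0.0563  0.053 ]
```

View pics/c6.png

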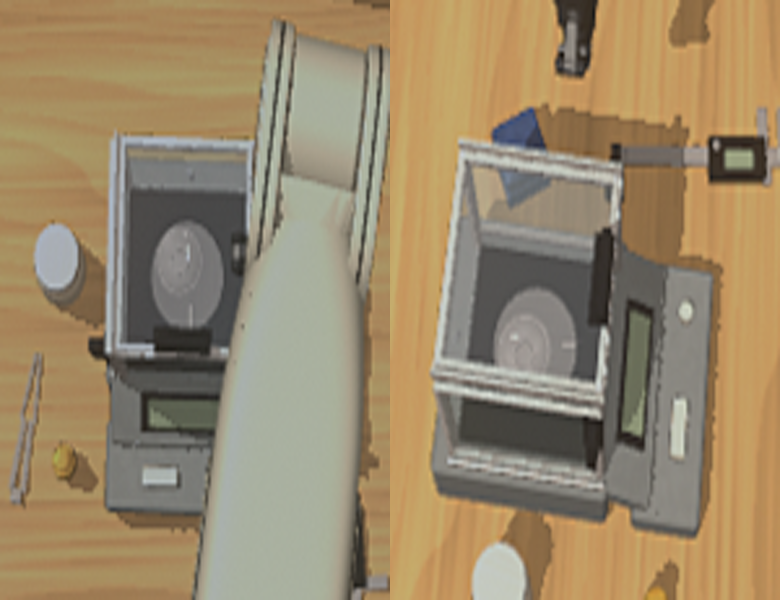

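All three are shut. Now I'll measure the tare key by its white pixels.

```bash
python3 - <<'E'
from h import *
np.set_printoptions(precision=4,suppress=True)
for f,c,bx in (('t6','top',(235,225,275,255)),('t0','top',(235,225,275,255)),('scene0','scene',(290,230,315,262)),('s6','scene',(290,230,315,262)),('top0','top',(235,225,290,255))):
    im=cv2.imread(f'pics/{f}.png')
    if im is None: continue
    x0,y0,x1,y1=bx; m=(im[y0:y1,x0:x1].min(2)>165).astype(np.uint8)
    n,_,s,ce=cv2.connectedComponentsWithStats(m)
    for i in range(1,n):
        if s[i,4]>8: p=ce[i]+[x0,y0]; print(f,p,s[i],atz(c,p,.053))
E
```

```text
t6 [250.6923 238.9231] [10 12 13  4 39] [0.4411 0.0442 0.053 ]
t6 [273.7273 251.1818] [38 22  2  8 11] [ 0.3999 -0.0304  0.053 ]
scene0 [300.4627 246.403 ] [ 8 10  6 14 67] [0.4432 0.0418 0.053 ]
s6 [300.4627 246.403 ] [ 8 10  6 14 67] [0.4432 0.0418 0.053 ]
top0 [250.7826 238.6957] [10 12 13  4 46] [0.4418 0.0439 0.053 ]
top0 [278.5 239.5] [42 13  4  4 12] [ 0.4377 -0.0466  0.053 ][ WARN:0@0.038] global loadsave.cpp:275 findDecoder imread_('pics/t0.png'): can't open/read file: check file path/integrity
```

Call:
servo_tool([
  [[30,36,0,0,0,0,-1],[30,36,0,0,0,0,-1],[30,36,0,0,0,0,-1],[32,37,0,0,0,0,-1],[0,0,0,0,0,0,-1]],
])

```text
clock: 18.1
position: [0.4365, 0.0471, 0.3]
ee_rot: [3.14, -0.001, 3.112]
ft_force: [1.2, -0.6, 0.6]
opening: 0.002
```

Call:
servo_tool([
  [[0,0,40,0,0,0,-1],[0,0,40,0,0,0,-1],[0,0,40,0,0,0,-1],[0,0,40,0,0,0,-1],[0,0,40,0,0,0,-1]],
])

```text
clock: 18.6
position: [0.4405, 0.0434, 0.0983]
ee_rot: [-3.142, 0.002, 3.105]
ft_force: [1.3, 0.2, 0.2]
opening: -0.002
```

Call:
servo_tool([
  [[0,0,10,0,0,0,-1],[0,0,10,0,0,0,-1],[0,0,0,0,0,0,-1]],
])

```text
clock: 18.9
position: [0.4405, 0.0437, 0.0796]
ee_rot: [-3.142, 0.0, 3.106]
ft_force: [0.3, -0.1, 0.8]
opening: -0.001
```

```bash
python3 - <<'E'
from h import *
np.set_printoptions(precision=4,suppress=True)
rel([.442,.0435,.061])
im2,_=snap('scene','s7')
cv2.imwrite('pics/c7.png',cv2.resize(im2[160:300,220:370],None,fx=4,fy=4,interpolation=cv2.INTER_CUBIC)[:,:,::-1])
E
```

```text
18.9 [0.4405 0.0437 0.0796] [-3.1415  0.0001  3.1055] j6 0.13495082995814991
tool mm [-1.4918 -0.1258 18.613 ]
```

View pics/c7.png

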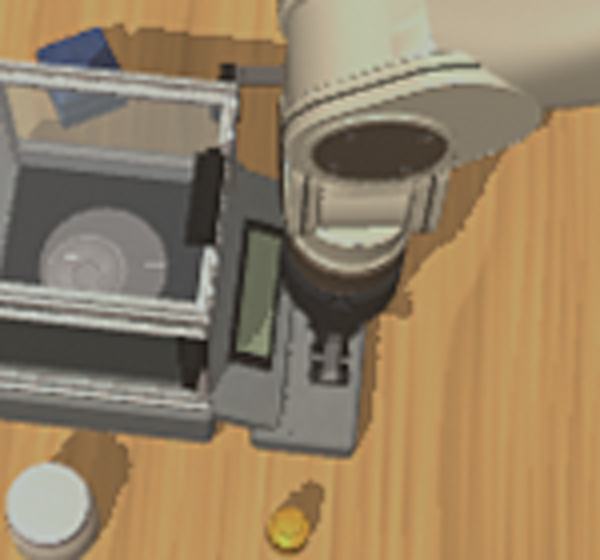

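The tip sits over the tare key, with the power key well clear. Now pressing.

Call:
servo_tool([
  [[-1,0,8,0,0,0,-1],[0,0,6,0,0,0,-1],[0,0,3,0,0,0,-1],[0,0,0,0,0,0,-1]],
])

```text
clock: 19.35
position: [0.4407, 0.0438, 0.0622]
ee_rot: [-3.141, -0.001, 3.106]
ft_force: [0.1, -0.4, 0.2]
opening: 0.001
```

Call:
servo_tool([
  [[0,0,2,0,0,0,-1],[0,0,2,0,0,0,-1]],
])

```text
clock: 19.55
position: [0.4412, 0.0438, 0.0587]
ee_rot: [3.142, 0.001, 3.106]
ft_force: [-0.8, -0.8, 3.1]
opening: 0.001
```

Call:
servo_tool([
  [[0,0,1,0,0,0,-1],[0,0,1,0,0,0,-1]],
])

```text
clock: 19.75
position: [0.4413, 0.0438, 0.0569]
ee_rot: [3.141, 0.001, 3.106]
ft_force: [-3.6, -0.5, 12.6]
opening: -0.002
```

Call:
servo_tool([
  [[0,0,1,0,0,0,-1],[0,0,0,0,0,0,-1],[0,0,0,0,0,0,-1]],
])

```text
clock: 20.05
position: [0.4412, 0.0438, 0.0568]
ee_rot: [3.141, 0.001, 3.106]
ft_force: [-4.9, -0.8, 13.4]
opening: -0.002
```

The key bottomed out: tips at 48.8 mm, 13 N, no further travel. Releasing and retreating.

Call:
servo_tool([
  [[0,0,-5,0,0,0,-1],[0,0,-10,0,0,0,-1],[0,0,-40,0,0,0,-1],[0,0,-45,0,0,0,-1],[0,0,-45,0,0,0,-1]],
])

```text
clock: 20.55
position: [0.4403, 0.0437, 0.202]
ee_rot: [-3.141, -0.001, 3.106]
ft_force: [1.8, 0.5, 0.0]
opening: 0.002
```

Call:
servo_tool([
  [[0,-45,-20,0,0,0,-1],[0,-45,-20,0,0,0,-1],[30,-45,0,0,0,0,-1],[30,-45,0,0,0,0,-1],[30,-45,0,0,0,0,-1]],
])

```text
clock: 21.05
position: [0.349, -0.1692, 0.2409]
ee_rot: [-3.141, 0.001, 3.107]
ft_force: [1.0, -0.7, -0.2]
opening: -0.002
```

Call:
servo_tool([
  [[30,-45,0,0,0,0,-1],[20,-45,0,0,0,0,-1],[0,-45,0,0,0,0,-1],[0,0,0,0,0,0,-1],[0,0,0,0,0,0,-1]],
])

```text
clock: 21.55
position: [0.2972, -0.2982, 0.2403]
ee_rot: [3.141, -0.001, 3.103]
ft_force: [-0.4, -0.5, 0.3]
opening: -0.001
```

```bash
python3 - <<'E'
from h import *
np.set_printoptions(precision=4,suppress=True)
o=r.observe();print(o['clock'],o['position'],o['ft_force'])
im,d=snap('top','t8');im2,_=snap('scene','s8')
for l,z in {'left_tab':.183,'right_tab':.183,'top_tab':.2295}.items():
  for c in('top','scene'):
    for q in r.mark_of(c,l)[:1]: print(l,c,round(q['p'],2),np.round(q['centre'],1),atz(c,q['centre'],z))
a=cv2.resize(im[120:270,190:340],None,fx=2.6,fy=4,interpolation=cv2.INTER_CUBIC);b=cv2.resize(im2[140:290,190:340],None,fx=2.6,fy=4,interpolation=cv2.INTER_CUBIC)
cv2.imwrite('pics/c8.png',np.hstack([a,b])[:,:,::-1])
E
```

```text
21.55 [ 0.2972 -0.2982  0.2403] [-0.3598 -0.5144  0.2957]
left_tab top 0.52 [226.7 203.7] [0.5386 0.1096 0.183 ]
left_tab scene 0.67 [266. 252.] [0.5335 0.1083 0.183 ]
right_tab top 0.63 [292.3 205.5] [ 0.53  -0.088  0.183]
right_tab scene 0.39 [275.7 180.5] [ 0.5236 -0.0955  0.183 ]
top_tab top 0.97 [258.5 208.9] [0.5146 0.0128 0.2295]
top_tab scene 0.79 [271.3 207.4] [0.5275 0.0053 0.2295]
```

View pics/c8.png

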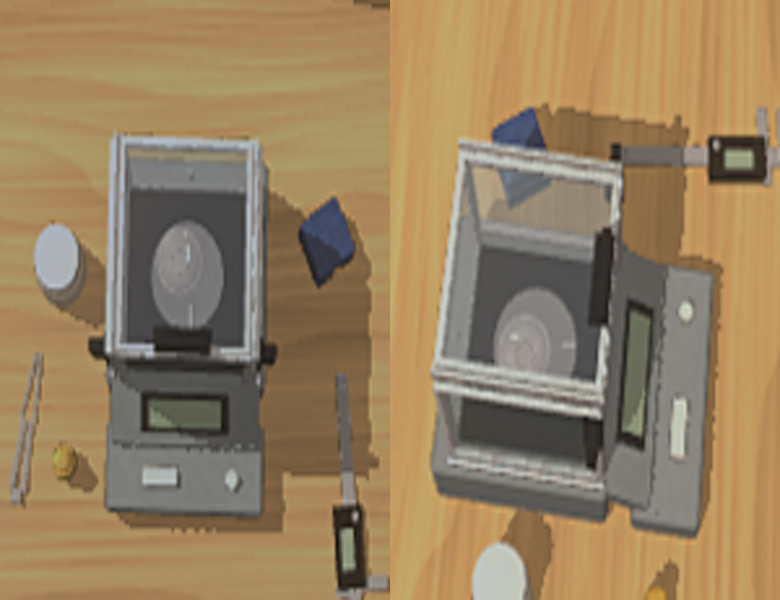

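All three panels are shut, the key is up and everything else is where it was. Handing in.

```bash
python3 -c "
from station import r
print(r.close_job())"
```

```text
the job is handed in; nothing more can be done
None
```

The balance is shut and tared, and the job was handed in at about 22 s of the allowed 51 s. With the closed fingertips I pushed the top panel shut, then the left door, then the right door, and pressed the tare key once.

- **Panels:** each one slid with about 2 N and then stopped moving while the push force rose to 16–18 N. The top panel and left door stopped within about 1 mm of each other along the balance, and the right door stopped 1–2 mm from where I expected. The last pictures show all three tabs at the front of the shield.
- **Tare key:** it reached bottom with the fingertips 48.8 mm above the bench, about 4 mm down, under 13 N. I then released it, and the last pictures show it up.
- **Everything else:** the dish, the other objects near the balance and the power key look unchanged in the last pictures, and the fingers stayed clear of the power key. At the end the arm stood clear of everything, with about zero force on it.

Some checks disagreed. In the last pictures the trained network's position for the top tab differed by about 13 mm between the two cameras, and it mislabelled a few parts along the way. I relied on the contact forces and the pictures instead. How far each panel or key moved could not be read directly.

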